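# Clip the laser tube into its sprung fork and run the carriage to the stop

### The job

Lift the white laser tube out of its black cradle, turn it so that its orange collar lines up with the slot in the blue fork clip on the rail carriage, and press it straight down with the gripper past the sprung red jaw until it sits fully home with the jaw closed over it. Then slide the loaded carriage along its rail right up against the yellow end stop and let go. Leave the other loose things on the table where they stand.

Things in the scene. Friction and masses are not known exactly. Their poses are not given: they have to be found in the camera images.
- tube_mid (a point): centre of the loose white laser tube: round, 180 mm long, 26 mm in diameter, about 200 g. Its x axis runs along the tube to the black-capped front end; an orange collar (38 mm diameter, 10 mm thick, chamfered) is fixed round it nearer that end. It starts level in the cradle, axis 50 mm above the table; its middle 70 mm is free on both sides for fingers
- tube_collar (a point): centre of the orange collar, on the tube's axis, 50.5 mm from the tube's centre towards the front end (+x of the tube)
- cradle: fixed black cradle for the tube: base 170 x 56 x 12 mm on the table, origin at the centre of its underside, x along it; two open V blocks 12 mm thick at x = -70 and +74 mm hold the tube 50 mm above the table, and it lifts straight out. The tube starts along the cradle's x axis
- rail: fixed steel rail on the table, 300 mm long, 60 mm wide, 12 mm high; origin on the table under the carriage's middle when joint carriage reads 0. Its +x axis is the direction in which the carriage slides towards the yellow end stop (stop face 168 mm along +x from the origin, 30 mm high)
- carriage (a joint): position of the black and blue carriage along the rail's +x, in m: 0 to 0.090, where 0.090 is hard against the yellow end stop; it starts at 0 to 0.03. About 3 N of friction: it stays where it is left, and may be moved by the clipped-in tube or by pushing the carriage
- seat (a point): on the carriage: where the tube's centre lies when fully home, 64 mm above the table; x along the rail to the stop (the tube's front must point this way), z up. Deck 156 x 80 mm, top 24 mm above the table. From x = -40 to +37 mm nothing stands above the deck but the jaw's thin hinge bar (y = +27 mm, 33 mm below this point), so fingers may straddle the tube there
- slot (a point): centre of the 15 mm wide slot for the 10 mm collar, 50.5 mm from the seat along +x, on the seated tube's axis. Blue V saddles carry the tube at x = -72 to -40, +37 to +43 and +58 to +72 mm from the seat; on their -y side is a fixed cheek with a flared lip up to 35 mm above the seat, leaning out to y = -29 mm. The tube goes home only this way round
- jaw (a joint): angle of the sprung red jaw in rad: 0 closed, growing as it opens to +y of the seat. Two arms 12 mm wide at x = -66 and +66 mm from the seat, tops 46 mm above the seat at y = +30 mm. A descending tube meets their sloping faces when its axis is about 32 mm above the seat; they open some 0.12 rad under about 10 N of downward push (and push the tube some 8 N to -y), then spring back to 0 over it
- bottle: bystander, loose: small amber bottle, 32 mm diameter, 75 mm high, origin at the centre of its underside
- post: bystander, loose: upright steel post, 25 mm diameter (foot 32 mm), 75 mm high, origin at the centre of its underside
- mirror: bystander, loose: mirror in a black square holder on a post, foot 52 mm diameter, 111 mm high, origin at the centre of its underside
- filter: bystander, loose: green filter in a silver square holder on a post, foot 52 mm diameter, 111 mm high, origin at the centre of its underside
- blue_block: bystander, loose: blue block 60 x 90 x 30 mm, origin at the centre of its underside
- driver: bystander, loose: screwdriver about 170 mm long lying on the table
Not all that is in view belongs to the job. There is more than one size of the part that bears tube_mid; the job needs the middle-sized.

How it is judged:
By the outcome, as a careful person would: the job done as asked, in the order asked, and still so for the second after the job is handed in, with the robot touching nothing.
It also fails if it takes over 48 s, if anything falls off the work surface, if the arm or the gripper's body presses on something with over 40 N, if the wrist force passes 120 N, or if a joint passes its speed limit or range.

### The arm

A 7-joint arm with a two-finger parallel gripper is mounted at the origin on the work surface. World frame = base frame: x ahead of the robot, y to its left, z up, the work surface at z = 0. Lengths are in m, angles in rad, forces in N, time in s.
With the tool pointing down it reaches from about 0.4 to 0.85 m from the base axis. Payload 10.4 kg.
Tool frame: the origin (TCP) lies midway between the tips of the shut fingers; the grasp point (between the pads) lies 19 mm behind it; z points along the fingers, y is the direction in which the jaws open and shut (so a half turn about z gives the same grasp; the last joint's range is limited). The gripper opens to 85 mm and grips with 20 to 120 N. Pads are 22 mm wide; open, the fingers measure 114 mm over their backs; the gripper's body (76 mm by 85 mm) begins 54 mm behind the grasp point. The pads swing forward as they close: fully open they stand 13 mm farther back than shut.
Start: joints at [1.19, 0.332, -0.065, 1.46, 0.022, 1.35, -0.088], TCP at [0.219, -0.585, 0.231] pointing down, gripper open.
Joint ranges: [-2.6, 2.6], [-0.5, 2.12], [-1.47, 1.34], [0.16, 2.42], [-1.27, 4.41], [0.06, 2.06], [-2.6, 2.6]. Speed limits (rad/s): [2.22, 2.22, 2.79, 2.79, 3.14, 3.14, 3.14].

### API

Orientations are given as a unit quaternion [x, y, z, w].
In Python, from workcell import get_obs, camera, calibration, hand_in gives the robot as it stands.
- The arm moves only by the shell command python3 -m handwheel 'ROWS' [FORCE]. ROWS is JSON, a list of rows, each an object with "jaw": the finger opening in mm, from 0 to 85.4; "delta_pos": the shift along the tool's x, y, z scaled (see below), a list of three; "turn": the turn about the tool's z scaled (see below). In form: [{"jaw": jaw, "delta_pos": [tx, ty, tz], "turn": turn}, ...]. A call has 1 to 10 rows; each row is the pose to reach, as a shift and turn from the pose commanded when the call began, along the tool's axes at that moment, turning the shorter way round; what a row does not reach only later rows make up. The controller multiplies each number of a shift by 1 m and each number of a turn by pi rad. A row lasts 1/12 s, in which the tool goes at most 41.7 mm and 7.16 degrees, less where a joint would pass 70% of its speed; a pose out of reach is approached as far as the arm can. A call with a number of a shift or a turn outside -1 to 1 is refused whole. A call with a gripper value outside its range is refused whole. The fingers move at their own pace and stop on an object; FORCE is the grip in N (left out, the last holds). Time passes only in rows, so rows that repeat a pose let the fingers close. It gives the time, the measured TCP pose, the force and the opening at its end, in the units of the state.
- get_obs(): the state, without advancing time (a new reading comes with each control period).
- camera(name): name is "scene" or "top" or "wrist"; returns the picture (400x640x3 uint8, red, green, blue); there is no depth.
- calibration(name): a dict with "mtx" (3x3 intrinsics, pixels), "rvec" (rotation vector, rad) and "tvec" (3), from world to camera coordinates, as OpenCV has them. Camera axes: x right, y down, z forward; pixel columns grow to the right and rows downward; lengths in m; the calibration is good to about 2 mm. A picture is of the moment at which its call begins: read the wrist's pose just before it. calibration takes no time and is no camera call; for the wrist camera it gives the pose at the moment of the call.
- hand_in(): hands the job in, once; it reports no verdict.
The state is a dict: "clock": time; "joint_pos": joint angles; "joint_velocities": joint speeds; "tau": joint torques, N m; "position": TCP position; "ee_rot": TCP orientation; "ft_force": force on the tool from outside, world axes, zero at the start; "torque": the same for the moment, N m; "grip_width": opening from 0.0 (shut) to 1.0 (fully open).
Only numpy, scipy, OpenCV 4.12 (cv2) and the standard library are available. Lean on these libraries where they do the work, as an engineer would, in place of code of your own. Each camera call takes 0.05 s, during which the arm holds its last target.

## Working session

There is one attempt and no reset: what is moved stays moved. The work goes in short steps, Python scripts to look and compute and a shell command to move; the robot and the scene stay as the last step left them, time stands still between calls to the robot, and variables do not carry over. Pictures are saved under pics/ and viewed, and the job is handed in when it is done.

```bash
ls; mkdir -p pics; python3 - <<'E'
from workcell import get_obs,camera,calibration
import cv2
o=get_obs();print({k:o[k] for k in('clock','position','ee_rot','ft_force','grip_width')})
for n in('scene','top'):
    cv2.imwrite(f'pics/{n}0.png',camera(n)[:,:,::-1]); c=calibration(n);print(n,c)
E
```

```text
pics
{'clock': 0.0, 'position': array([ 0.21874376, -0.58506629,  0.23051809]), 'ee_rot': array([ 9.84041796e-01,  1.77936089e-01, -1.50292472e-04, -6.84850521e-04]), 'ft_force': array([-0.15890109, -0.51867703,  0.66436015]), 'grip_width': 0.9967315353584794}
scene {'mtx': array([[430.11019755,   0.        , 325.09397839],
       [  0.        , 430.11019755, 201.82581183],
       [  0.        ,   0.        ,   1.        ]]), 'rvec': array([ 2.02177623,  0.95411843, -0.46609044]), 'tvec': array([-0.35814308, -0.14235342,  1.44447566])}
top {'mtx': array([[495.65085666,   0.        , 319.85773933],
       [  0.        , 495.65085666, 200.19540059],
       [  0.        ,   0.        ,   1.        ]]), 'rvec': array([ 2.16734432, -2.17766575,  0.0791666 ]), 'tvec': array([0.07055756, 0.52190239, 1.57887349])}
```

View pics/scene0.png

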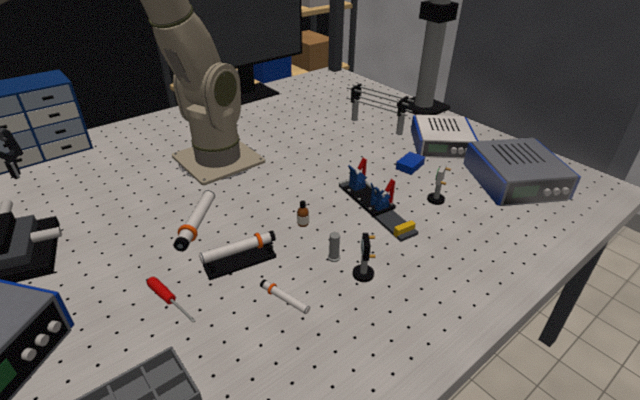

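View pics/top0.png

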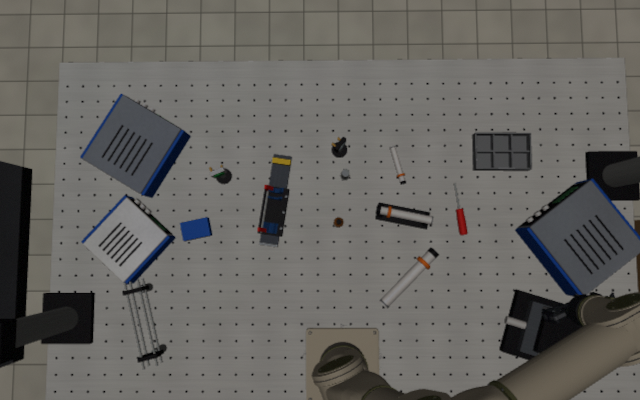

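The scene shows three tubes. In the top view there is a big one at (410,277) lying on the table, a small one at (398,165) on the table, and a middle one at (405,215) in the black cradle. The cradled one fits the description. I'll enlarge it and the rail at (275,205).

```bash
python3 - <<'E'
import cv2,numpy as np
t=cv2.imread('pics/top0.png')
a=cv2.resize(t[190:240,365:445],None,fx=8,fy=8,interpolation=cv2.INTER_CUBIC)
b=cv2.resize(t[145:255,240:310],None,fx=5.4,fy=5.4,interpolation=cv2.INTER_CUBIC)
cv2.imwrite('pics/ca.png',a);cv2.imwrite('pics/cb.png',b)
s=cv2.imread('pics/scene0.png')
cv2.imwrite('pics/cs.png',cv2.resize(s[145:285,190:430],None,fx=3.3,fy=3.3,interpolation=cv2.INTER_CUBIC))
E
```

```text
(no output)
```

View pics/ca.png

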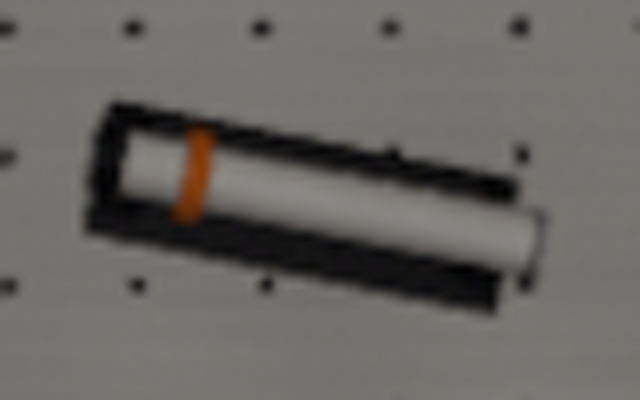

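View pics/cb.png

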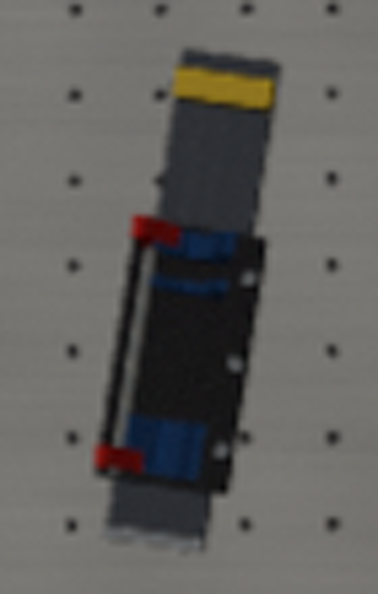

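View pics/cs.png

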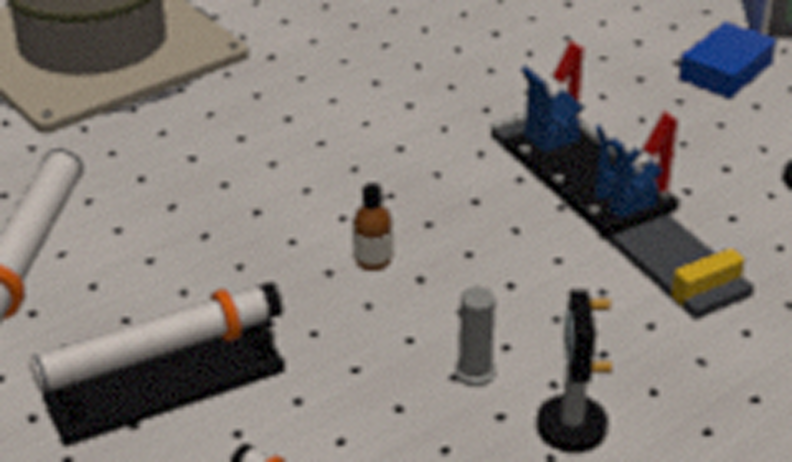

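The crop confirms it: the middle tube lies in the cradle, with its collar at top px (389,212) and its black cap at the left end. The rail's yellow stop is at the top of the picture, and the red jaw is on the left (+y).

```bash
cat > h.py <<'E'
import numpy as np,cv2
from workcell import get_obs,camera,calibration
from scipy.spatial.transform import Rotation as R
def p2w(c,uv,z):
    n=cv2.undistortPoints(np.array([[uv]],float),c['mtx'],None)[0,0]
    Rm=cv2.Rodrigues(np.array(c['rvec']))[0]; d=Rm.T@np.array([n[0],n[1],1]); o=-Rm.T@np.ravel(c['tvec'])
    return o+d*(z-o[2])/d[2]
def w2p(c,P):
    return cv2.projectPoints(np.array(P,float).reshape(-1,1,3),np.array(c['rvec']),np.ravel(c['tvec']).astype(float),c['mtx'],None)[0][:,0]
def goal(P,yaw):  # target TCP pos; prints shift in tool axes; yaw = direction of tool y (mod pi)
    o=get_obs();r=R.from_quat(o['ee_rot']);m=r.as_matrix()
    d=m.T@(np.array(P)-o['position']); cur=np.arctan2(m[1,1],m[0,1])
    dy=(yaw-cur+np.pi/2)%np.pi-np.pi/2
    print('shift',d.round(4),'turn about z: world yaw change',np.degrees(dy).round(2),'-> turn',(-dy/np.pi).round(4),'q7',o['joint_pos'][6].round(3),'clk',o['clock'])
E
python3 - <<'E'
from h import *
c=calibration('top')
f=lambda x,y,x0,y0,s:((x+.5)/s-.5+x0,(y+.5)/s-.5+y0)
A=lambda x,y:f(x,y,365,190,8); B=lambda x,y:f(x,y,240,145,5.4)
col=p2w(c,A(193,175),.055);rear=p2w(c,A(535,240),.05);fr=p2w(c,A(105,163),.05)
cr=np.mean([p2w(c,A(*q),.012) for q in((112,103),(517,188),(495,313),(86,232))],0)
print('collar',col,'rear',rear,'front',fr,np.linalg.norm(fr-rear),'cradle',cr)
print('yaw',np.degrees(np.arctan2(*(fr-rear)[1::-1])),'mid',(fr+rear)/2)
d=[p2w(c,B(*q),.024) for q in((133,232),(265,240),(97,470),(228,492))]
rl=[p2w(c,B(*q),.012) for q in((184,50),(282,66),(106,535),(205,550))]
st=[p2w(c,B(*q),.03) for q in((175,97),(270,108))]
for l,v in(('deck',d),('rail',rl),('stop',st)):print(l,np.round(v,4),np.mean(v,0).round(4))
u=(rl[0]+rl[1]-rl[2]-rl[3])/2;print('rail len',np.linalg.norm(u),'yaw',np.degrees(np.arctan2(u[1],u[0])))
u=(d[0]+d[1]-d[2]-d[3])/2;print('deck len',np.linalg.norm(u),'yaw',np.degrees(np.arctan2(u[1],u[0])))
o=get_obs();m=R.from_quat(o['ee_rot']).as_matrix();print(m.round(3))
w=calibration('wrist');Rm=cv2.Rodrigues(np.array(w['rvec']))[0];print('wristcam',-Rm.T@np.ravel(w['tvec']),Rm.round(3),w['mtx'])
E
```

```text
collar [ 0.48275101 -0.14923489  0.055     ] rear [ 0.4567009  -0.28417256  0.05      ] front [ 0.48798706 -0.11518195  0.05      ] 0.171862301729838 cradle [ 0.47144934 -0.19860419  0.012     ]
yaw 79.51127426098448 mid [ 0.47234398 -0.19967725  0.05      ]
deck [[0.5641 0.2481 0.024 ]
 [0.5589 0.1689 0.024 ]
 [0.4217 0.2688 0.024 ]
 [0.4083 0.1907 0.024 ]] [0.4883 0.2191 0.024 ]
rail [[0.6766 0.2192 0.012 ]
 [0.6664 0.1595 0.012 ]
 [0.3831 0.2648 0.012 ]
 [0.3739 0.2055 0.012 ]] [0.525  0.2123 0.012 ]
stop [[0.6448 0.2226 0.03  ]
 [0.6378 0.1655 0.03  ]] [0.6413 0.194  0.03  ]
rail len 0.2964944154659807 yaw -8.88762395558005
deck len 0.14803365256607987 yaw -8.268164651778632
[[ 0.937  0.35  -0.001]
 [ 0.35  -0.937  0.001]
 [-0.    -0.001 -1.   ]]
wristcam [ 0.28993028 -0.55860437  0.37352632] [[ 0.35  -0.937 -0.   ]
 [-0.893 -0.334  0.3  ]
 [-0.281 -0.105 -0.954]] [[311.91484273   0.         324.65960832]
 [  0.         311.91484273 195.29811757]
 [  0.           0.           1.        ]]
```

```bash
python3 - <<'E'
from h import *
goal([.4723,-.1995,.20],np.radians(79.5-90))
c=calibration('top')
for n,uv,z in(('bottle',(338,222),.07),('post',(345,174),.075),('mirror',(339,147),.1),('bigtube end',(383,305),.03),('bigtube fr',(434,252),.03)):print(n,p2w(c,uv,z).round(3))
E
```

```text
shift [ 0.3725 -0.2723  0.0309] turn about z: world yaw change 59.0 -> turn -0.3278 q7 -0.088 clk 0.1
bottle [0.45  0.011 0.07 ]
post [ 0.6   -0.012  0.075]
mirror [0.681 0.007 0.1  ]
bigtube end [ 0.189 -0.13   0.03 ]
bigtube fr [ 0.354 -0.294  0.03 ]
```

```bash
python3 -m handwheel '[{"jaw":85,"delta_pos":[0.3725,-0.2723,0.031],"turn":-0.328},{"jaw":85,"delta_pos":[0.3725,-0.2723,0.031],"turn":-0.328},{"jaw":85,"delta_pos":[0.3725,-0.2723,0.031],"turn":-0.328},{"jaw":85,"delta_pos":[0.3725,-0.2723,0.031],"turn":-0.328},{"jaw":85,"delta_pos":[0.3725,-0.2723,0.031],"turn":-0.328},{"jaw":85,"delta_pos":[0.3725,-0.2723,0.031],"turn":-0.328},{"jaw":85,"delta_pos":[0.3725,-0.2723,0.031],"turn":-0.328},{"jaw":85,"delta_pos":[0.3725,-0.2723,0.031],"turn":-0.328},{"jaw":85,"delta_pos":[0.3725,-0.2723,0.031],"turn":-0.328},{"jaw":85,"delta_pos":[0.3725,-0.2723,0.031],"turn":-0.328}]' 90
```

```text
clock: 0.93
position: [0.4478, -0.2362, 0.2032]
ee_rot: [0.768, 0.641, -0.0, 0.0]
ft_force: [0.6, -0.3, 0.7]
grip_width: 0.995
```

```bash
python3 - <<'E'
from h import *
goal([.4723,-.1995,.20],np.radians(79.5-90))
E
```

```text
shift [0.0405 0.0175 0.0032] turn about z: world yaw change -0.18 -> turn 0.001 q7 0.171 clk 0.9333
```

```bash
python3 -m handwheel '[{"jaw":85,"delta_pos":[0.0405,0.0175,0.003],"turn":0.001},{"jaw":85,"delta_pos":[0.0405,0.0175,0.003],"turn":0.001},{"jaw":85,"delta_pos":[0.0405,0.0175,0.003],"turn":0.001}]'
python3 - <<'E'
from h import *
goal([.4723,-.1995,.20],np.radians(79.5-90))
w=calibration('wrist')
im=camera('wrist');cv2.imwrite('pics/w1.png',im[:,:,::-1])
import pickle;pickle.dump(w,open('w1.pkl','wb'))
E
```

```text
clock: 1.18
position: [0.473, -0.1984, 0.2]
ee_rot: [0.768, 0.641, 0.0, -0.0]
ft_force: [0.1, -0.0, 0.1]
grip_width: 0.997
shift [-0.0012 -0.0005  0.    ] turn about z: world yaw change -0.18 -> turn 0.001 q7 0.073 clk 1.1833
```

View pics/w1.png

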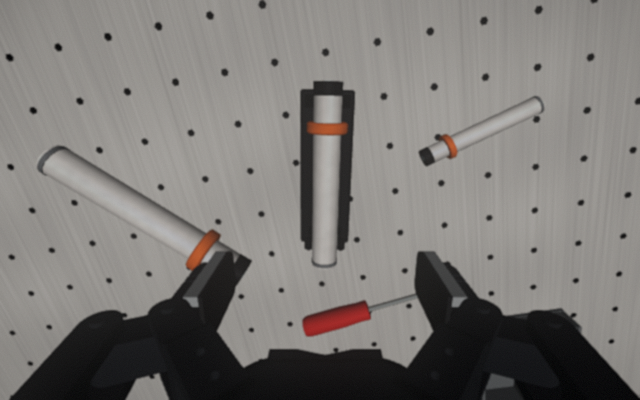

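The wrist view shows the middle tube almost centred in the cradle: collar (327,128), front end about (328,83), rear end (324,264). The fingers are on either side of it.

```bash
python3 - <<'E'
from h import *
import pickle
w=pickle.load(open('w1.pkl','rb'));im=cv2.imread('pics/w1.png')
# silhouette centre lines of white tube by row
g=im.astype(int).min(2)
pts=[]
for r in range(150,255,8):
    row=g[r,295:365]
    e=np.gradient(row.astype(float)); 
    l=np.argmax(e[5:25])+5; h=np.argmin(e[35:60])+35
    P=p2w(w,(295+(l+h)/2,r),.055);pts.append(P);print(r,295+l,295+h,P.round(4))
pts=np.array(pts);k=np.polyfit(pts[:,1],pts[:,0],1);print('yaw',np.degrees(np.arctan2(1,k[0])))
hsv=cv2.cvtColor(im,cv2.COLOR_BGR2HSV)
m=cv2.inRange(hsv,(5,120,80),(22,255,255));n,l,s,c=cv2.connectedComponentsWithStats(m)
for i in range(1,n):
    if s[i,4]>60:print('orange',s[i],c[i],p2w(w,c[i],.062))
print('front',p2w(w,(328,82),.055),'rear',p2w(w,(324,265),.05))
yaw=np.radians(79.5)
for yaw in np.radians([79.5,80.3]):
  for mid in([.4723,-.1995,.05],[.4735,-.1995,.05]):
    u=np.array([np.cos(yaw),np.sin(yaw),0]);print(w2p(w,[np.array(mid)+u*a for a in(.09,.0505,-.09)]).round(1).tolist())
E
```

```text
150 313 340 [ 0.4794 -0.1695  0.055 ]
158 313 340 [ 0.478  -0.1768  0.055 ]
166 313 339 [ 0.4762 -0.1842  0.055 ]
174 312 339 [ 0.4744 -0.1917  0.055 ]
182 313 339 [ 0.4735 -0.1995  0.055 ]
190 313 338 [ 0.4716 -0.2073  0.055 ]
198 313 338 [ 0.4701 -0.2152  0.055 ]
206 313 338 [ 0.4687 -0.2233  0.055 ]
214 312 338 [ 0.4667 -0.2315  0.055 ]
222 312 337 [ 0.4647 -0.2398  0.055 ]
230 312 337 [ 0.4631 -0.2483  0.055 ]
238 312 354 [ 0.47   -0.2584  0.055 ]
246 312 336 [ 0.4594 -0.2656  0.055 ]
254 315 334 [ 0.4583 -0.2746  0.055 ]
yaw 79.71121714997463
orange [307 122  41  13 452] [327.0199115  128.36061947] [ 0.48339383 -0.14953348  0.062     ]
orange [442 135  15  22 157] [450.06369427 145.02547771] [ 0.589582   -0.18381413  0.062     ]
orange [186 231  32  39 493] [201.12981744 249.77687627] [ 0.33852519 -0.24428315  0.062     ]
front [ 0.4911595  -0.11141205  0.055     ] rear [ 0.45498641 -0.28994812  0.05      ]
[[325.1, 82.3], [325.0, 127.8], [324.5, 263.2]]
[[326.5, 82.1], [326.3, 127.6], [325.6, 263.1]]
[[323.7, 82.3], [324.2, 127.8], [325.7, 263.2]]
[[325.0, 82.1], [325.5, 127.6], [326.8, 263.1]]
```

```bash
python3 - <<'E'
from h import *
goal([.4733,-.199,.034],np.radians(78.8-90))
E
```

```text
shift [0.0018 0.0011 0.166 ] turn about z: world yaw change -0.69 -> turn 0.0038 q7 0.074 clk 1.2333
```

```bash
python3 -m handwheel '[{"jaw":85,"delta_pos":[0.002,0.001,0.08],"turn":0.004},{"jaw":85,"delta_pos":[0.002,0.001,0.08],"turn":0.004},{"jaw":85,"delta_pos":[0.002,0.001,0.12],"turn":0.004},{"jaw":85,"delta_pos":[0.002,0.001,0.15],"turn":0.004},{"jaw":85,"delta_pos":[0.002,0.001,0.166],"turn":0.004},{"jaw":85,"delta_pos":[0.002,0.001,0.166],"turn":0.004},{"jaw":85,"delta_pos":[0.002,0.001,0.166],"turn":0.004}]' 90
python3 - <<'E'
from h import *
goal([.4733,-.199,.034],np.radians(78.8-90))
im=camera('wrist');cv2.imwrite('pics/w2.png',im[:,:,::-1])
E
```

```text
clock: 1.82
position: [0.4723, -0.2007, 0.0341]
ee_rot: [0.774, 0.633, -0.001, -0.001]
ft_force: [0.2, 0.5, 0.2]
grip_width: 0.999
shift [0.0019 0.0006 0.0001] turn about z: world yaw change 0.27 -> turn -0.0015 q7 -0.039 clk 1.8167
```

View pics/w2.png

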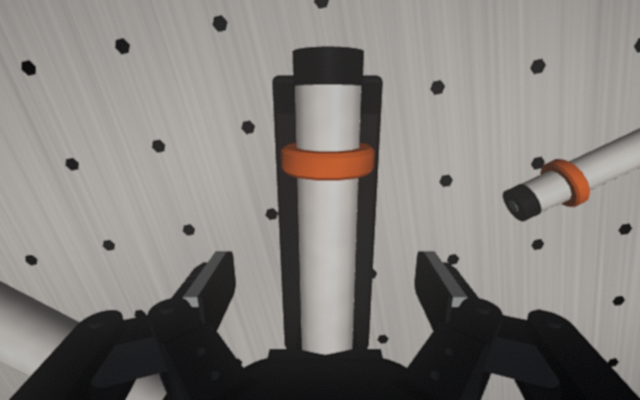

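The tube (px column 327) is centred between the fingers (gap centre about 325). I'll close on it.

```bash
python3 -m handwheel '[{"jaw":10,"delta_pos":[0.002,0.0005,0],"turn":-0.001},{"jaw":10,"delta_pos":[0.002,0.0005,0],"turn":-0.001},{"jaw":10,"delta_pos":[0.002,0.0005,0],"turn":-0.001},{"jaw":10,"delta_pos":[0.002,0.0005,0],"turn":-0.001},{"jaw":10,"delta_pos":[0.002,0.0005,0],"turn":-0.001},{"jaw":10,"delta_pos":[0.002,0.0005,0],"turn":-0.001},{"jaw":10,"delta_pos":[0.002,0.0005,0],"turn":-0.001},{"jaw":10,"delta_pos":[0.002,0.0005,0],"turn":-0.001},{"jaw":10,"delta_pos":[0.002,0.0005,0],"turn":-0.001},{"jaw":10,"delta_pos":[0.002,0.0005,0],"turn":-0.001}]' 90
python3 - <<'E'
from h import *
goal([.4733,-.199,.034],np.radians(78.8-90))
E
```

```text
clock: 2.7
position: [0.4742, -0.1979, 0.0351]
ee_rot: [0.773, 0.635, -0.0, 0.0]
ft_force: [-4.5, 0.6, 8.8]
grip_width: 0.273
shift [-0.0012 -0.0006  0.0011] turn about z: world yaw change -0.01 -> turn 0.0 q7 -0.041 clk 2.7
```

```bash
python3 -m handwheel '[{"jaw":10,"delta_pos":[0,0,0],"turn":0},{"jaw":10,"delta_pos":[0,0,0],"turn":0},{"jaw":10,"delta_pos":[0,0,-0.02],"turn":0},{"jaw":10,"delta_pos":[0,0,-0.05],"turn":0},{"jaw":10,"delta_pos":[0,0,-0.09],"turn":0},{"jaw":10,"delta_pos":[0,0,-0.12],"turn":0},{"jaw":10,"delta_pos":[0,0,-0.14],"turn":0},{"jaw":10,"delta_pos":[0,0,-0.14],"turn":0},{"jaw":10,"delta_pos":[0,0,-0.14],"turn":0}]' 90
python3 - <<'E'
from h import *
goal([.4733,-.199,.17],np.radians(78.8-90))
import pickle;pickle.dump(calibration('wrist'),open('w3.pkl','wb'))
im=camera('wrist');cv2.imwrite('pics/w3.png',im[:,:,::-1])
E
```

```text
clock: 3.45
position: [0.4745, -0.198, 0.175]
ee_rot: [0.773, 0.635, 0.0, 0.001]
ft_force: [-0.6, 0.7, -2.4]
grip_width: 0.272
shift [-0.0012 -0.001   0.005 ] turn about z: world yaw change -0.01 -> turn 0.0 q7 0.044 clk 3.45
```

View pics/w3.png

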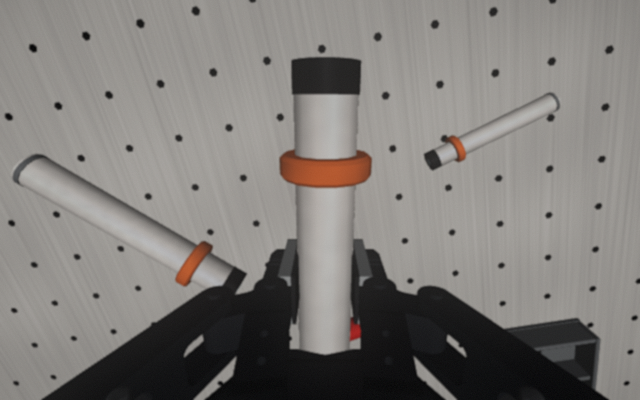

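The tube is held and has been lifted clear of the cradle. The collar is at px (326,168) and the tube looks level. Next I'll fit the tube pose in the tool frame.

```bash
python3 - <<'E'
from h import *
import pickle
w=pickle.load(open('w3.pkl','rb'));o=get_obs();m=R.from_quat(o['ee_rot']).as_matrix();t=o['position']
from scipy.optimize import least_squares
th=np.linspace(0,2*np.pi,72)
im=cv2.imread('pics/w3.png');hsv=cv2.cvtColor(im,cv2.COLOR_BGR2HSV)
mk=cv2.inRange(hsv,(5,120,80),(22,255,255));n,l,s,c=cv2.connectedComponentsWithStats(mk)
i=1+np.argmax(s[1:,4]);x,y,ww,hh=s[i,:4];print('collar box',x,y,ww,hh)
g=im.astype(int).min(2)
def cyl(p,x0,x1,r):
    s,h,yo,pit,yw=p
    pts=[]
    u=np.array([np.cos(yw)*np.cos(pit),np.sin(yw),np.sin(pit)])
    a=np.cross(u,[0,0,1]);a/=np.linalg.norm(a);b=np.cross(u,a)
    for X in(x0,x1):
        pts+=[np.array([s,yo,-h])+u*X+r*(a*np.cos(k)+b*np.sin(k)) for k in th]
    return w2p(w,(m@np.array(pts).T).T+t)
edges=[]
for r in(110,125,140,200,215,230):
    e=np.gradient(g[r,:].astype(float));L=280+np.argmax(e[280:315]);H=340+np.argmin(e[340:375]);edges.append((r,L,H))
print(edges)
def bb(q):return [q[:,0].min(),q[:,1].min(),q[:,0].max(),q[:,1].max()]
def sil(p,r):
    # edges of tube at row r from convex hull
    q=cyl(p,-.02,.09,.013);h=cv2.convexHull(q.astype(np.float32))[:,0]
    xs=[]
    for A,B in zip(h,np.roll(h,-1,0)):
        if (A[1]-r)*(B[1]-r)<0: xs.append(A[0]+(B[0]-A[0])*(r-A[1])/(B[1]-A[1]))
    return [min(xs),max(xs)]
def f(p):
    b=np.array(bb(cyl(p,.0455,.0555,.019)))-[x-.5,y-.5,x+ww-.5,y+hh-.5]
    e=np.array([np.array(sil(p,r))-[L,H] for r,L,H in edges]).ravel()
    return np.r_[b,e*.5]
r=least_squares(f,[0,.017,0,0,0],x_scale=[.01,.01,.01,.1,.1],diff_step=1e-3)
print('s,h,y,pitch(tool z down +),yaw',r.x,np.abs(r.fun).max(),r.fun.round(1))
top=bb(cyl(r.x,-.09,.09,.013));print('front row pred',top[1])
print(m@np.array([r.x[0],r.x[2],-r.x[1]])+t)
E
```

```text
collar box 280 151 91 36
[(110, np.int64(296), np.int64(352)), (125, np.int64(299), np.int64(352)), (140, np.int64(297), np.int64(350)), (200, np.int64(298), np.int64(350)), (215, np.int64(300), np.int64(351)), (230, np.int64(300), np.int64(349))]
s,h,y,pitch(tool z down +),yaw [-0.00406154  0.00851365  0.00030318  0.05022919 -0.001711  ] 2.967618936033716 [ 2.4 -0.2 -3.  -0.  -0.8  1.4 -2.1  1.3 -0.9  2.1 -0.7  1.4 -1.5  0.8
 -1.3  1.6]
front row pred 68.52360135209831
[ 0.47322396 -0.20179787  0.18219104]
```

```bash
cat > fit.py <<'E'
from h import *
from scipy.optimize import least_squares
th=np.linspace(0,2*np.pi,72)
def fit(im,w,o,pit=None,show=True):
    m=R.from_quat(o['ee_rot']).as_matrix();t=o['position']
    hsv=cv2.cvtColor(im,cv2.COLOR_BGR2HSV)
    mk=cv2.inRange(hsv,(5,120,80),(22,255,255));n,l,s,c=cv2.connectedComponentsWithStats(mk)
    i=1+np.argmax(s[1:,4]);x,y,ww,hh=s[i,:4]
    cap=cv2.inRange(hsv,(0,0,0),(180,255,75)); 
    cap[y:]=0;cap[:,:270]=0;cap[:,385:]=0
    n,l,s,c=cv2.connectedComponentsWithStats(cap);i=1+np.argmax(s[1:,4]);cx,cy,cw,ch=s[i,:4]
    if show:print('collar',x,y,ww,hh,'cap',cx,cy,cw,ch)
    def cyl(p,x0,x1,r):
        s,h,yo,pi,yw=p
        u=np.array([np.cos(yw)*np.cos(pi),np.sin(yw),np.sin(pi)])
        a=np.cross(u,[0,0,1]);a/=np.linalg.norm(a);b=np.cross(u,a)
        pts=[np.array([s,yo,-h])+u*X+r*(a*np.cos(k)+b*np.sin(k)) for X in(x0,x1) for k in th]
        return w2p(w,(m@np.array(pts).T).T+t)
    bb=lambda q:[q[:,0].min(),q[:,1].min(),q[:,0].max(),q[:,1].max()]
    def f(p):
        b=np.array(bb(cyl(p,.0455,.0555,.019)))-[x-.5,y-.5,x+ww-.5,y+hh-.5]
        k=np.array(bb(cyl(p,.075,.09,.013)))[:3]-[cx-.5,cy-.5,cx+cw-.5]
        return np.r_[b,k,p[3]*60]
    r=least_squares(f,[0,.017,0,0,0],x_scale=[.01,.01,.01,.1,.1],diff_step=1e-3)
    print('s,h,y,pitch(down+),yaw',r.x.round(4),r.fun.round(1))
    return r.x
E
python3 - <<'E'
from fit import *
import pickle
fit(cv2.imread('pics/w3.png'),pickle.load(open('w3.pkl','rb')),get_obs())
E
```

```text
collar 280 151 91 36 cap 292 58 69 37
s,h,y,pitch(down+),yaw [-0.0015  0.0181 -0.0002  0.0427  0.0102] [-0.8 -2.5  0.8  1.1  0.6  0.7 -0.6  2.6]
```

```bash
python3 - <<'E'
from h import *
goal([.475,.11,.18],np.radians(-98.9))
E
```

```text
shift [ 0.3022 -0.0584 -0.0063] turn about z: world yaw change -87.72 -> turn 0.4873 q7 0.044 clk 3.5
```

```bash
python3 -m handwheel '[{"jaw":10,"delta_pos":[0.3022,-0.0584,-0.006],"turn":0.4873},{"jaw":10,"delta_pos":[0.3022,-0.0584,-0.006],"turn":0.4873},{"jaw":10,"delta_pos":[0.3022,-0.0584,-0.006],"turn":0.4873},{"jaw":10,"delta_pos":[0.3022,-0.0584,-0.006],"turn":0.4873},{"jaw":10,"delta_pos":[0.3022,-0.0584,-0.006],"turn":0.4873},{"jaw":10,"delta_pos":[0.3022,-0.0584,-0.006],"turn":0.4873},{"jaw":10,"delta_pos":[0.3022,-0.0584,-0.006],"turn":0.4873},{"jaw":10,"delta_pos":[0.3022,-0.0584,-0.006],"turn":0.4873},{"jaw":10,"delta_pos":[0.3022,-0.0584,-0.006],"turn":0.4873},{"jaw":10,"delta_pos":[0.3022,-0.0584,-0.006],"turn":0.4873}]' 90
python3 - <<'E'
from h import *
goal([.475,.11,.18],np.radians(-98.9))
E
```

```text
clock: 4.33
position: [0.4738, 0.1146, 0.1788]
ee_rot: [0.992, 0.124, -0.001, -0.001]
ft_force: [-0.1, -0.2, -1.8]
grip_width: 0.272
shift [ 0.      0.0047 -0.0012] turn about z: world yaw change -23.18 -> turn 0.1288 q7 -1.715 clk 4.3333
```

```bash
python3 -m handwheel '[{"jaw":10,"delta_pos":[0,0,0],"turn":0.09},{"jaw":10,"delta_pos":[0,0,0],"turn":0.09},{"jaw":10,"delta_pos":[0,0,0],"turn":0.09},{"jaw":10,"delta_pos":[0,0,0],"turn":0.09},{"jaw":10,"delta_pos":[0,0,0],"turn":0.09}]' 90
python3 - <<'E'
from h import *
goal([.475,.11,.18],np.radians(-98.9))
import pickle;pickle.dump((calibration('wrist'),get_obs()),open('w4.pkl','wb'))
im=camera('wrist');cv2.imwrite('pics/w4.png',im[:,:,::-1])
im=camera('scene');cv2.imwrite('pics/s4.png',im[:,:,::-1]);cv2.imwrite('pics/s4c.png',cv2.resize(im[100:250,270:450,::-1],None,fx=4,fy=4,interpolation=cv2.INTER_CUBIC))
E
```

```text
clock: 4.75
position: [0.4747, 0.1098, 0.179]
ee_rot: [1.0, -0.016, -0.001, 0.0]
ft_force: [0.1, -0.4, -1.5]
grip_width: 0.274
shift [ 0.0003 -0.0002 -0.001 ] turn about z: world yaw change -7.07 -> turn 0.0393 q7 -1.985 clk 4.75
```

View pics/w4.png

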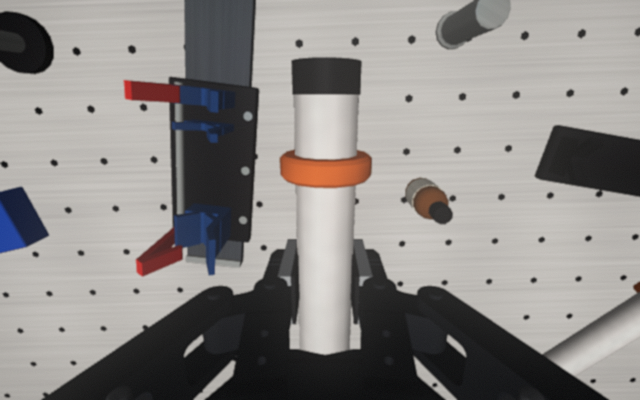

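View pics/s4c.png

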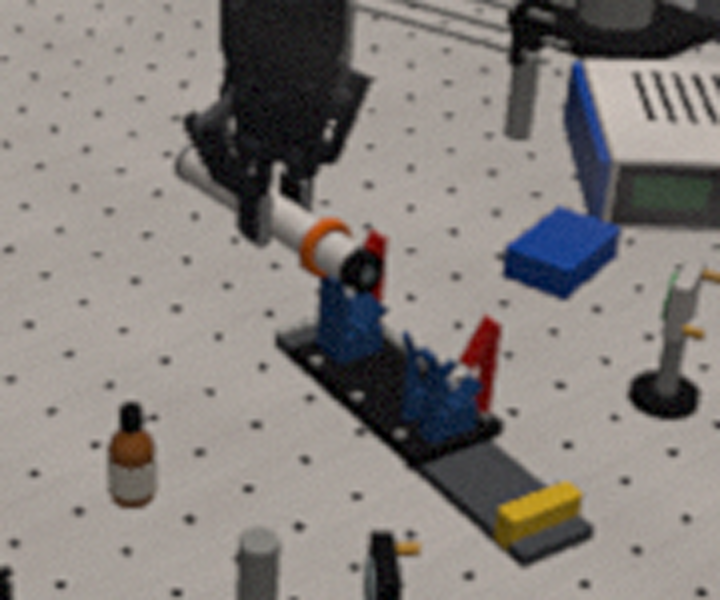

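The wrist view shows the carriage to the left of the tube, with its deck right corners near (258,89) and (247,241). The scene view shows the tube roughly level. I'll enlarge the carriage.

```bash
python3 - <<'E'
import cv2
t=cv2.imread('pics/w4.png')
cv2.imwrite('pics/w4c.png',cv2.resize(t[60:280,110:270],None,fx=2.7*1,fy=2.7,interpolation=cv2.INTER_CUBIC))
cv2.imwrite('pics/w4d.png',cv2.resize(t[65:145,115:265],None,fx=5,fy=5,interpolation=cv2.INTER_CUBIC))
cv2.imwrite('pics/w4e.png',cv2.resize(t[195:280,125:265],None,fx=5,fy=5,interpolation=cv2.INTER_CUBIC))
E
```

```text
(no output)
```

View pics/w4d.png

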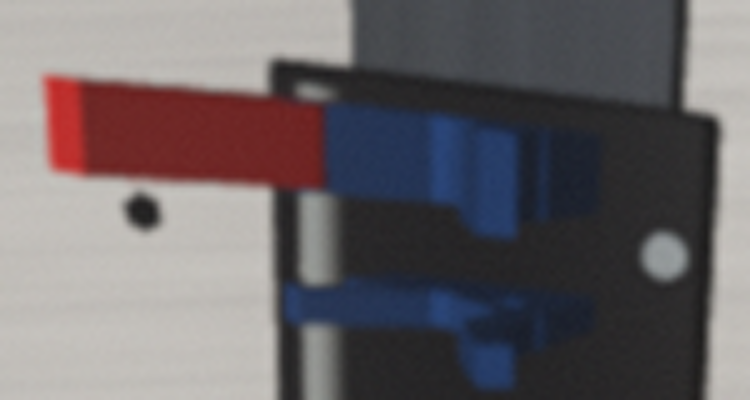

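View pics/w4e.png

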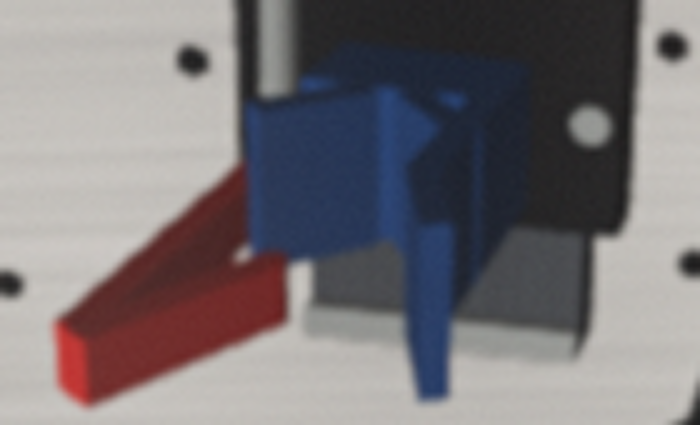

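```bash
python3 - <<'E'
from h import *
import pickle
from scipy.optimize import least_squares
w,o=pickle.load(open('w4.pkl','rb'));c=calibration('top')
f=lambda x,y,x0,y0,s:((x+.5)/s-.5+x0,(y+.5)/s-.5+y0)
D=lambda x,y:f(x,y,115,65,5);E=lambda x,y:f(x,y,125,195,5);B=lambda x,y:f(x,y,240,145,5.4)
# local seat frame, z world
W=[(( .078, .04,.024),D(275,62)),((.078,-.04,.024),D(718,118)),((-.078,-.04,.024),E(624,234))]
T=[((.078,-.04,.024),B(265,239)),((-.078,-.04,.024),B(228,493)),((-.078,.04,.024),B(97,474))]
def run(obs,n):
    def res(p):
        r=[]
        for cam,l in obs:
            for q,uv in l:
                cc,ss=np.cos(p[2]),np.sin(p[2]);P=[p[0]+cc*q[0]-ss*q[1],p[1]+ss*q[0]+cc*q[1],q[2]]
                r+=list(w2p(cam,P)[0]-uv)
        return r
    r=least_squares(res,[.49,.218,-.155],x_scale=[.01,.01,.1]);print(n,r.x[:2].round(4),np.degrees(r.x[2]).round(2),np.round(r.fun,1))
    return r.x,res
pw,_=run([(w,W)],'wrist');run([(c,T)],'top')
p,_=run([(w,W),(c,T)],'both')
def loc(q,p):
    cc,ss=np.cos(p[2]),np.sin(p[2]);return [p[0]+cc*q[0]-ss*q[1],p[1]+ss*q[0]+cc*q[1],q[2]]
for q,n,uv in(((.072,.03,.11),'tip f',D(45,75)),((.06,.03,.11),'tip r',D(52,170)),((-.06,.03,.11),'rtip f',E(57,322)),((-.072,.03,.11),'rtip r',E(90,405))):
    print(n,w2p(w,loc(q,pw))[0].round(1),np.round(uv,1))
for q,uv in(((.1745,0,.012),0),):pass
# rail edges in wrist: lateral check
for uv in((252.5,5),(243,262)):
    P=p2w(w,uv,.012);d=P[:2]-pw[:2];print('rail right edge lateral', -np.sin(pw[2])*d[0]+np.cos(pw[2])*d[1])
P=p2w(c,B(222,103),.03);d=P[:2]-p[:2];print('stop along',np.cos(p[2])*d[0]+np.sin(p[2])*d[1])
E
```

```text
wrist [0.4895 0.2178] -8.88 [-0.7 -0.9  0.4 -0.4  0.4  1.9]
top [0.4899 0.2189] -8.3 [ 0.2 -0.5  0.   0.3 -0.3  0.3]
both [0.4895 0.2178] -8.87 [-0.8 -0.9  0.3 -0.5  0.3  1.9  0.8 -0.3  0.1  0.5 -0.2  0.2]
tip f [121.   79.7] [123.6  79.6]
tip r [122.3  99.3] [125.   98.6]
rtip f [133.5 262.5] [136. 259.]
rtip r [134.5 276.1] [142.6 275.6]
rail right edge lateral -0.02827160766608285
rail right edge lateral -0.03126455563103768
stop along 0.15332600365299243
```

```bash
python3 - <<'E'
from h import *
goal([.4908,.2176,.14],np.radians(-98.87))
E
```

```text
shift [ 0.0124 -0.1082  0.0395] turn about z: world yaw change -7.03 -> turn 0.039 q7 -1.985 clk 4.85
```

```bash
python3 -m handwheel '[{"jaw":10,"delta_pos":[0.012,-0.108,0],"turn":0.039},{"jaw":10,"delta_pos":[0.012,-0.108,0],"turn":0.039},{"jaw":10,"delta_pos":[0.012,-0.108,0],"turn":0.039},{"jaw":10,"delta_pos":[0.012,-0.108,0],"turn":0.039},{"jaw":10,"delta_pos":[0.012,-0.108,0.039],"turn":0.039},{"jaw":10,"delta_pos":[0.012,-0.108,0.039],"turn":0.039},{"jaw":10,"delta_pos":[0.012,-0.108,0.039],"turn":0.039},{"jaw":10,"delta_pos":[0.012,-0.108,0.039],"turn":0.039}]' 90
python3 - <<'E'
from h import *
goal([.4908,.2176,.14],np.radians(-98.87))
print(get_obs()['ft_force'])
import pickle;pickle.dump((calibration('wrist'),get_obs()),open('w5.pkl','wb'))
im=camera('wrist');cv2.imwrite('pics/w5.png',im[:,:,::-1])
im=camera('scene');cv2.imwrite('pics/s5c.png',cv2.resize(im[100:250,290:440,::-1],None,fx=4,fy=4,interpolation=cv2.INTER_CUBIC))
E
```

```text
clock: 5.52
position: [0.4913, 0.2173, 0.1422]
ee_rot: [0.997, -0.078, -0.0, -0.0]
ft_force: [0.7, -0.5, -2.3]
grip_width: 0.273
shift [-0.0006 -0.0002  0.0022] turn about z: world yaw change 0.09 -> turn -0.0005 q7 -2.389 clk 5.5167
[ 0.68103093 -0.52769411 -2.29694608]
```

View pics/w5.png

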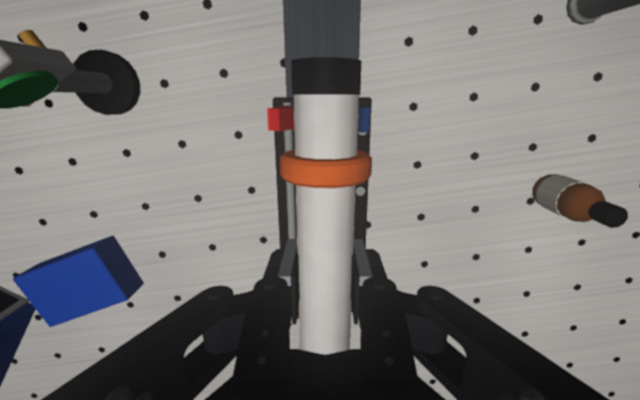

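View pics/s5c.png

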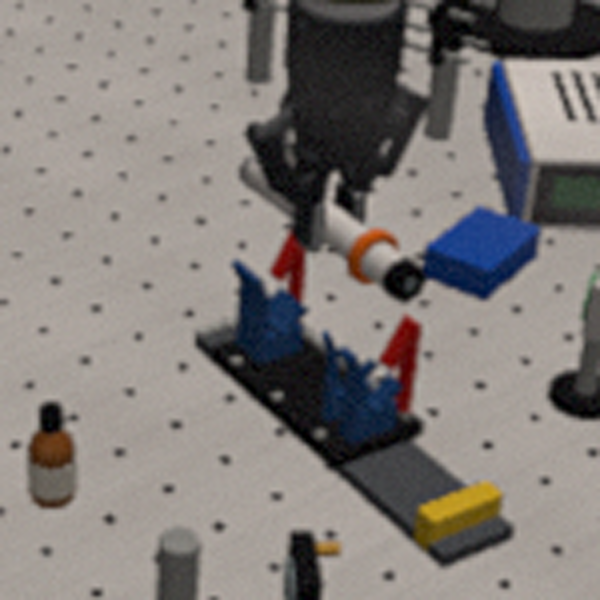

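The tube hangs over the clip. In the wrist view the front deck corners (274,97) and (371,98) straddle the tube. I'll check both cameras against the model.

```bash
python3 - <<'E'
from fit import *
import pickle
w,o=pickle.load(open('w5.pkl','rb'))
p=fit(cv2.imread('pics/w5.png'),w,o)
y=np.radians(-8.87);u=np.array([np.cos(y),np.sin(y),0]);v=np.array([-u[1],u[0],0]);S=np.array([.4895,.2178,0])
for a,b in((.078,.04),(.078,-.04)):print('deck corner pred',w2p(w,S+u*a+v*b+[0,0,.024]).round(1))
c=calibration('scene');t=o['position']
for h in(.015,.018):
  mid=t-u*.0013+[0,0,h]
  print('scene front,collar,rear',h,w2p(c,[mid+u*.09,mid+u*.0505,mid-u*.09]).round(1).tolist())
f=lambda x,y:((x+.5)/4-.5+290,(y+.5)/4-.5+100)
print('seen cap centre',f(405,280),'collar',f(373,256),'rear',f(255,178))
E
```

```text
collar 280 151 91 37 cap 273 0 88 108
s,h,y,pitch(down+),yaw [ 0.0067  0.0471  0.002   0.0872 -0.0402] [-16.7 -10.8  12.5  -2.8   1.5  10.3   2.3   5.2]
deck corner pred [[273.4  97.2]]
deck corner pred [[373.6  97.1]]
scene front,collar,rear 0.015 [[392.3, 170.9], [382.9, 164.0], [352.9, 142.0]]
scene front,collar,rear 0.018 [[392.4, 169.9], [383.0, 163.0], [353.0, 141.1]]
seen cap centre (390.875, 169.625) collar (382.875, 163.625) rear (353.375, 144.125)
```

```bash
python3 -m handwheel '[{"jaw":10,"delta_pos":[-0.0005,0,0.02],"turn":0},{"jaw":10,"delta_pos":[-0.0005,0,0.035],"turn":0},{"jaw":10,"delta_pos":[-0.0005,0,0.045],"turn":0},{"jaw":10,"delta_pos":[-0.0005,0,0.055],"turn":0},{"jaw":10,"delta_pos":[-0.0005,0,0.055],"turn":0},{"jaw":10,"delta_pos":[-0.0005,0,0.055],"turn":0}]' 110
python3 - <<'E'
from h import *
goal([.4908,.2176,.05],np.radians(-98.87))
im=camera('scene');cv2.imwrite('pics/s6c.png',cv2.resize(im[100:250,290:440,::-1],None,fx=4,fy=4,interpolation=cv2.INTER_CUBIC))
im=camera('wrist');cv2.imwrite('pics/w6.png',im[:,:,::-1])
E
```

```text
clock: 6.12
position: [0.4907, 0.2176, 0.0867]
ee_rot: [0.997, -0.078, -0.0, -0.0]
ft_force: [-0.1, -0.2, -1.1]
grip_width: 0.266
shift [0.0001 0.     0.0367] turn about z: world yaw change 0.09 -> turn -0.0005 q7 -2.431 clk 6.1167
```

View pics/s6c.png

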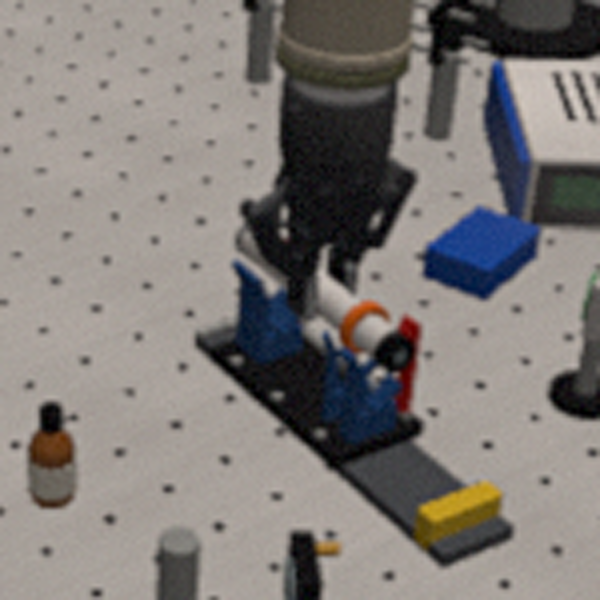

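View pics/w6.png

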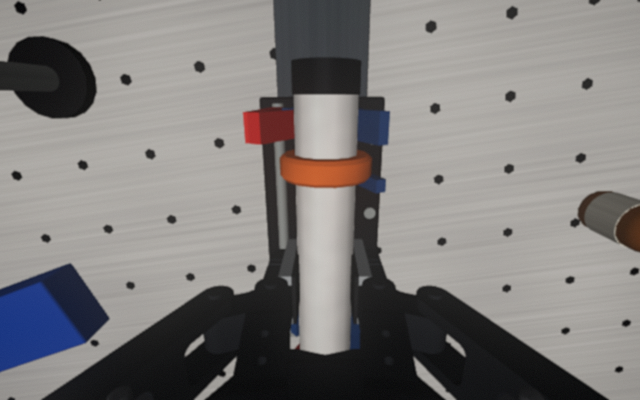

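```bash
python3 - <<'E'
from h import *
w=calibration('wrist');o=get_obs();t=o['position']
y=np.radians(-8.87);u=np.array([np.cos(y),np.sin(y),0]);v=np.array([-u[1],u[0],0]);S=np.array([.4895,.2178,0])
print('slot edges pred at lip top', w2p(w,[S+u*a-v*.029+[0,0,.099] for a in(.072,.058,.0505,.043,.037)]).round(1).tolist())
for s in(-.003,-.0013,.001):
  for h in(.015,.018):print(s,h,w2p(w,[t+u*(s+.0505+d)-v*.019+[0,0,h] for d in(-.005,0,.005)]).round(1).tolist())
print('deck',w2p(w,[S+u*.078+v*b+[0,0,.024] for b in(.04,-.04)]).round(1).tolist())
cv2.imwrite('pics/w6c.png',cv2.resize(cv2.imread('pics/w6.png')[85:205,230:410],None,fx=4,fy=4,interpolation=cv2.INTER_CUBIC))
E
```

```text
slot edges pred at lip top [[395.5, 111.6], [393.3, 146.0], [392.2, 163.6], [391.1, 180.6], [390.2, 193.8]]
-0.003 0.015 [[368.4, 180.1], [368.9, 168.5], [369.4, 156.7]]
-0.003 0.018 [[369.4, 181.9], [369.9, 170.1], [370.4, 158.0]]
-0.0013 0.015 [[368.6, 176.2], [369.1, 164.5], [369.6, 152.6]]
-0.0013 0.018 [[369.6, 177.9], [370.1, 166.0], [370.6, 153.8]]
0.001 0.015 [[368.8, 170.8], [369.3, 159.0], [369.8, 147.0]]
0.001 0.018 [[369.8, 172.5], [370.3, 160.4], [370.9, 148.1]]
deck [[260.9, 96.9], [387.7, 96.7]]
```

View pics/w6c.png

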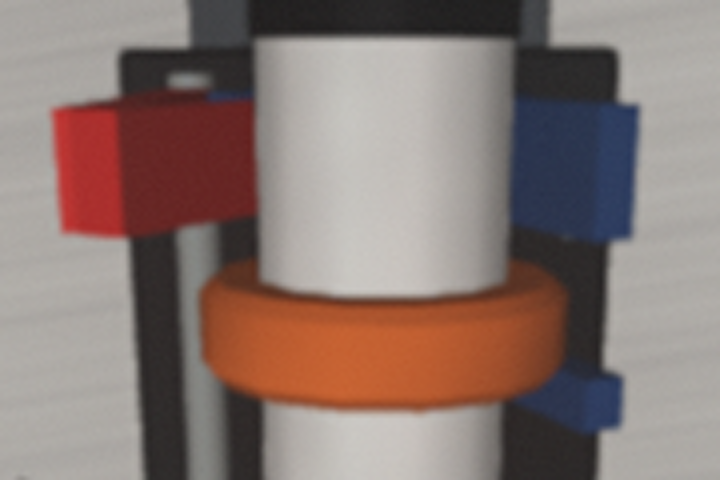

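The collar sits about 1 mm behind the slot centre (lip gap rows 145–179, collar side centre about 168), and the tube is about 1 mm to -y of the deck centre. I'll nudge it and press down in small steps.

```bash
python3 -m handwheel '[{"jaw":10,"delta_pos":[0.0008,-0.001,0.003],"turn":0},{"jaw":10,"delta_pos":[0.0008,-0.001,0.007],"turn":0},{"jaw":10,"delta_pos":[0.0008,-0.001,0.011],"turn":0},{"jaw":10,"delta_pos":[0.0008,-0.001,0.015],"turn":0},{"jaw":10,"delta_pos":[0.0008,-0.001,0.018],"turn":0},{"jaw":10,"delta_pos":[0.0008,-0.001,0.021],"turn":0}]' 110
python3 - <<'E'
from h import *
goal([.4915,.2185,.048],np.radians(-98.87))
E
```

```text
clock: 6.72
position: [0.4923, 0.2176, 0.0657]
ee_rot: [0.997, -0.078, 0.001, 0.001]
ft_force: [0.0, -2.5, 5.0]
grip_width: 0.266
shift [-0.001  -0.0008  0.0177] turn about z: world yaw change 0.11 -> turn -0.0006 q7 -2.451 clk 6.7167
```

```bash
python3 -m handwheel '[{"jaw":10,"delta_pos":[-0.0005,0,0.003],"turn":0},{"jaw":10,"delta_pos":[-0.0005,0,0.006],"turn":0},{"jaw":10,"delta_pos":[-0.0005,0,0.009],"turn":0},{"jaw":10,"delta_pos":[-0.0005,0,0.012],"turn":0},{"jaw":10,"delta_pos":[-0.0005,0,0.012],"turn":0}]' 110
python3 - <<'E'
from h import *
goal([.4915,.2185,.048],np.radians(-98.87))
im=camera('scene');cv2.imwrite('pics/s7c.png',cv2.resize(im[100:250,290:440,::-1],None,fx=4,fy=4,interpolation=cv2.INTER_CUBIC))
im=camera('wrist');cv2.imwrite('pics/w7.png',cv2.resize(im[40:240,230:410,::-1],None,fx=3,fy=3))
E
```

```text
clock: 7.13
position: [0.4905, 0.2183, 0.0522]
ee_rot: [0.997, -0.078, -0.001, 0.0]
ft_force: [2.3, -0.5, -9.1]
grip_width: 0.267
shift [ 0.001  -0.0004  0.0042] turn about z: world yaw change 0.08 -> turn -0.0004 q7 -2.462 clk 7.1333
```

View pics/s7c.png

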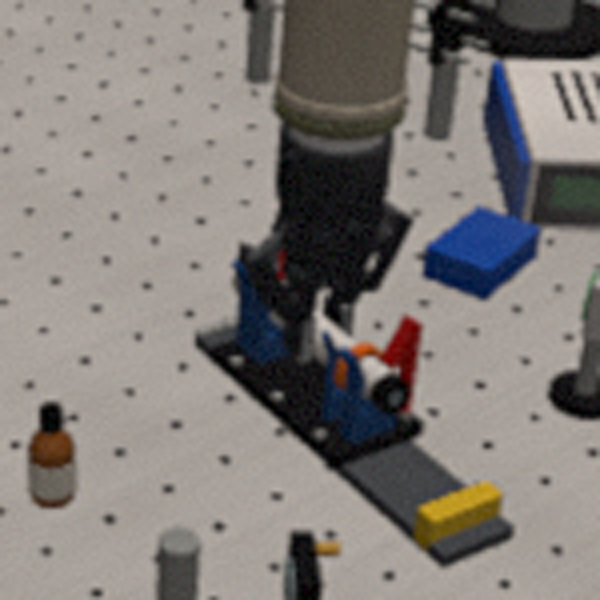

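View pics/w7.png

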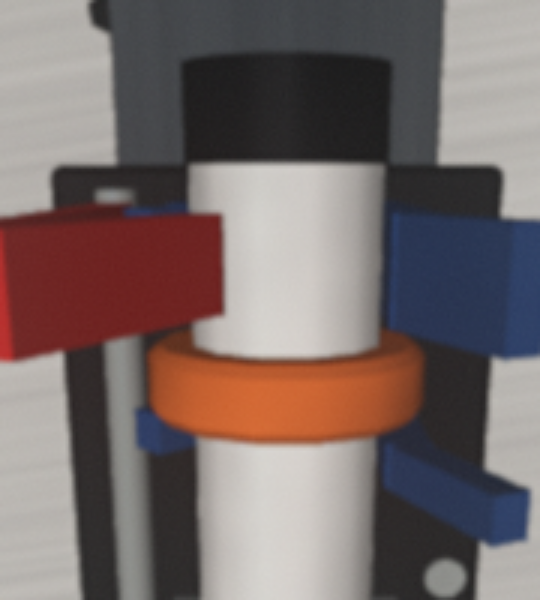

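The jaw nose now overhangs the tube and the collar is between the saddles. I'll press on until it bottoms.

```bash
python3 -m handwheel '[{"jaw":10,"delta_pos":[0,0,0.002],"turn":0},{"jaw":10,"delta_pos":[0,0,0.004],"turn":0},{"jaw":10,"delta_pos":[0,0,0.004],"turn":0}]' 110
```

```text
clock: 7.48
position: [0.4912, 0.2194, 0.0497]
ee_rot: [0.997, -0.078, 0.0, -0.001]
ft_force: [0.5, 1.4, -0.9]
grip_width: 0.265
```

```bash
python3 -m handwheel '[{"jaw":10,"delta_pos":[0,0,0.001],"turn":0},{"jaw":10,"delta_pos":[0,0,0.003],"turn":0},{"jaw":10,"delta_pos":[0,0,0.003],"turn":0}]' 110
```

```text
clock: 7.73
position: [0.4933, 0.2194, 0.0492]
ee_rot: [0.997, -0.078, 0.002, -0.001]
ft_force: [-2.4, -3.4, 20.6]
grip_width: 0.268
```

TCP z is 0.0492 with 20 N upward force. With the grasp offset of 14.9 mm from the cradle, the tube axis is at 64.1 mm, so it is home. I'll check by camera and work out the slide.

```bash
python3 -m handwheel '[{"jaw":10,"delta_pos":[-0.001,0,-0.003],"turn":0},{"jaw":10,"delta_pos":[-0.001,0,-0.003],"turn":0}]' 110
python3 - <<'E'
from h import *
goal([.4912,.2185,.049],np.radians(-98.87))
print(get_obs()['ft_force'])
im=camera('scene');cv2.imwrite('pics/s8c.png',cv2.resize(im[100:250,290:440,::-1],None,fx=4,fy=4,interpolation=cv2.INTER_CUBIC))
im=camera('wrist');cv2.imwrite('pics/w8.png',cv2.resize(im[40:240,230:410,::-1],None,fx=3,fy=3))
E
```

```text
clock: 7.9
position: [0.4907, 0.2189, 0.0502]
ee_rot: [0.997, -0.078, 0.001, -0.0]
ft_force: [2.7, 0.6, -1.0]
grip_width: 0.271
shift [0.0005 0.0004 0.0012] turn about z: world yaw change 0.09 -> turn -0.0005 q7 -2.466 clk 7.9
[ 2.66452007  0.58748329 -0.96020535]
```

View pics/w8.png

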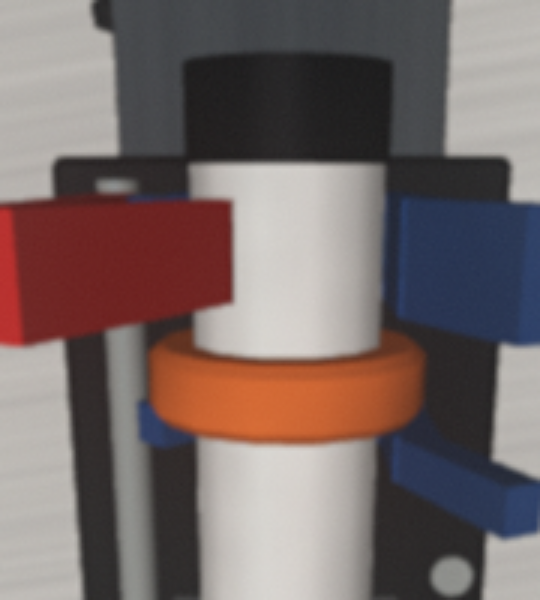

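View pics/s8c.png

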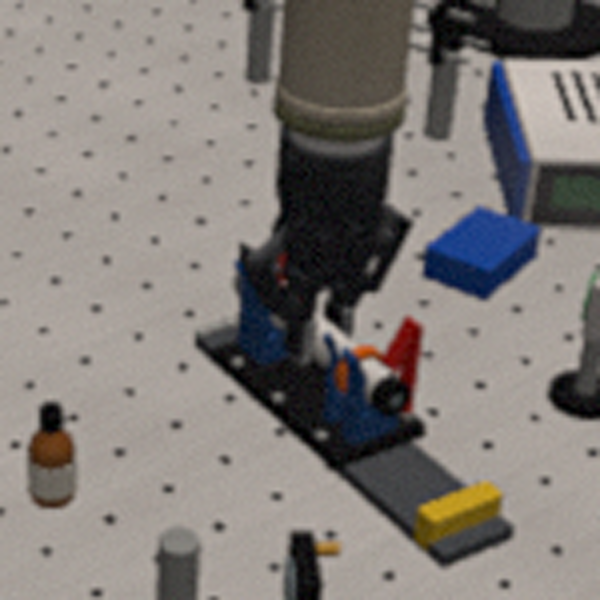

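```bash
python3 -m handwheel '[{"jaw":10,"delta_pos":[0.002,0,0.0015],"turn":0},{"jaw":10,"delta_pos":[0.006,0,0.002],"turn":0},{"jaw":10,"delta_pos":[0.014,0,0.002],"turn":0},{"jaw":10,"delta_pos":[0.024,0,0.002],"turn":0},{"jaw":10,"delta_pos":[0.034,0,0.002],"turn":0},{"jaw":10,"delta_pos":[0.044,0,0.002],"turn":0},{"jaw":10,"delta_pos":[0.054,0,0.002],"turn":0},{"jaw":10,"delta_pos":[0.062,0,0.002],"turn":0},{"jaw":10,"delta_pos":[0.068,0,0.002],"turn":0},{"jaw":10,"delta_pos":[0.068,0,0.002],"turn":0}]' 110
python3 - <<'E'
from h import *
goal([.4912+.075*.988,.2185-.075*.1542,.049],np.radians(-98.87))
im=camera('scene');cv2.imwrite('pics/s9c.png',cv2.resize(im[100:250,290:440,::-1],None,fx=4,fy=4,interpolation=cv2.INTER_CUBIC))
im=camera('wrist');cv2.imwrite('pics/w9.png',im[:,:,::-1])
E
```

```text
clock: 8.83
position: [0.5598, 0.209, 0.0493]
ee_rot: [0.997, -0.078, 0.002, -0.001]
ft_force: [3.2, 0.6, 13.9]
grip_width: 0.268
shift [0.0058 0.0012 0.0003] turn about z: world yaw change 0.09 -> turn -0.0005 q7 -2.413 clk 8.8333
```

View pics/s9c.png

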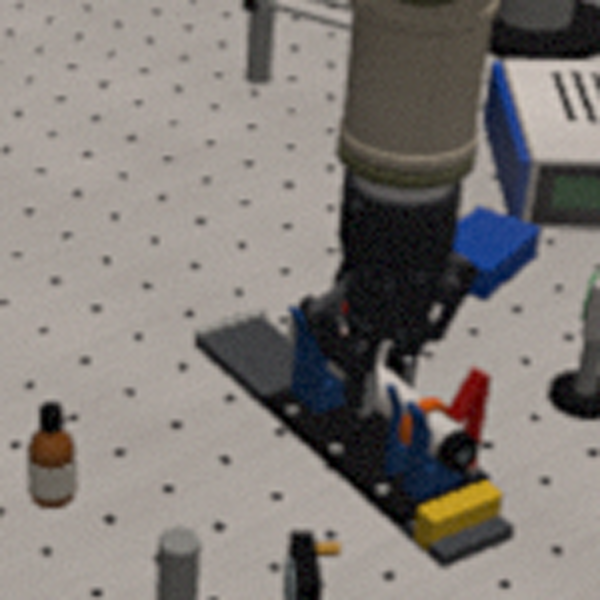

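View pics/w9.png

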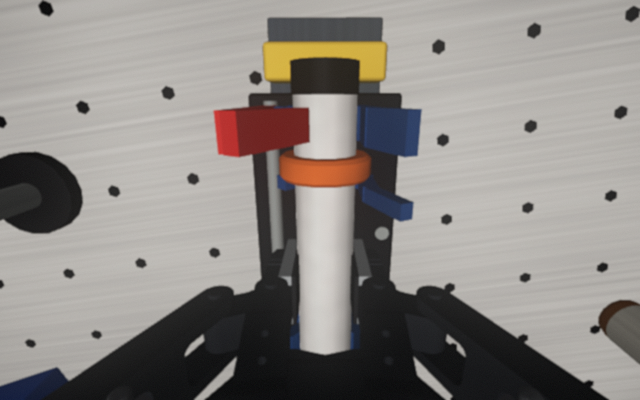

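The carriage moved with the tube, and a gap of a few mm to the stop remains (deck edge at row 95, stop at row 82). I'll continue until the force rises.

```bash
python3 -m handwheel '[{"jaw":10,"delta_pos":[0.004,0,0],"turn":0},{"jaw":10,"delta_pos":[0.008,0,0],"turn":0},{"jaw":10,"delta_pos":[0.010,0,0],"turn":0},{"jaw":10,"delta_pos":[0.010,0,0],"turn":0}]' 110
```

```text
clock: 9.27
position: [0.5663, 0.208, 0.0492]
ee_rot: [0.997, -0.077, -0.001, -0.0]
ft_force: [-11.8, -1.3, 25.5]
grip_width: 0.269
```

```bash
python3 -m handwheel '[{"jaw":10,"delta_pos":[0.003,0,0],"turn":0},{"jaw":10,"delta_pos":[0.004,0,0],"turn":0},{"jaw":10,"delta_pos":[0.004,0,0],"turn":0}]' 110
python3 - <<'E'
from h import *
im=camera('wrist');cv2.imwrite('pics/w10.png',cv2.resize(im[0:240,200:440,::-1],None,fx=2.5,fy=2.5))
E
```

```text
clock: 9.52
position: [0.5693, 0.2075, 0.0491]
ee_rot: [0.997, -0.077, -0.001, 0.0]
ft_force: [-14.8, -1.7, 27.8]
grip_width: 0.267
```

View pics/w10.png

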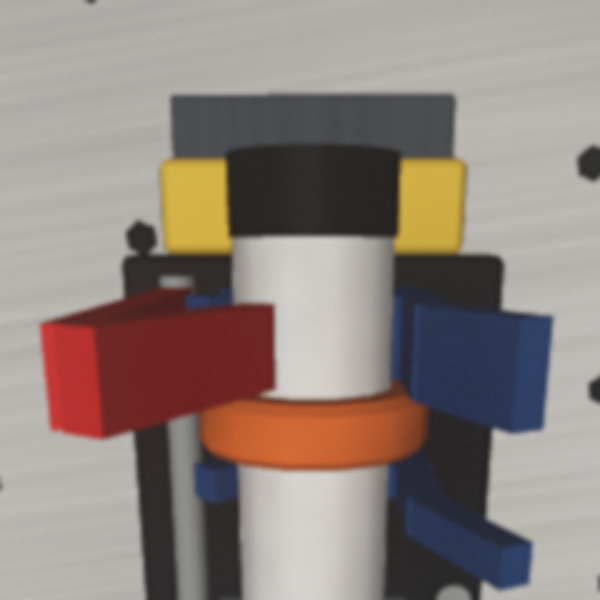

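```bash
python3 -m handwheel '[{"jaw":10,"delta_pos":[0.003,0,0],"turn":0},{"jaw":10,"delta_pos":[0.005,0,0],"turn":0},{"jaw":10,"delta_pos":[0.005,0,0],"turn":0}]' 110
```

```text
clock: 9.82
position: [0.5694, 0.2075, 0.049]
ee_rot: [0.997, -0.076, -0.006, 0.002]
ft_force: [-39.7, -5.4, 46.1]
grip_width: 0.268
```

Hard against the stop: 40 N and no further motion. I'll relax the push and look at the result before letting go.

```bash
python3 -m handwheel '[{"jaw":10,"delta_pos":[-0.004,0,-0.001],"turn":0},{"jaw":10,"delta_pos":[-0.006,0,-0.001],"turn":0},{"jaw":10,"delta_pos":[-0.006,0,-0.001],"turn":0}]' 110
```

```text
clock: 10.07
position: [0.5692, 0.2075, 0.0493]
ee_rot: [0.997, -0.077, -0.0, -0.0]
ft_force: [-6.8, 1.2, 13.1]
grip_width: 0.263
```

```bash
python3 -m handwheel '[{"jaw":30,"delta_pos":[0,0,0],"turn":0},{"jaw":40,"delta_pos":[0,0,0],"turn":0},{"jaw":50,"delta_pos":[0,0,0],"turn":0},{"jaw":50,"delta_pos":[0,0,0],"turn":0},{"jaw":50,"delta_pos":[0,0,0],"turn":0},{"jaw":50,"delta_pos":[0,0,0],"turn":0}]'
python3 - <<'E'
from h import *
im=camera('wrist');cv2.imwrite('pics/w11.png',im[:,:,::-1])
E
```

```text
clock: 10.57
position: [0.57, 0.2059, 0.0481]
ee_rot: [0.997, -0.078, -0.0, 0.0]
ft_force: [-0.2, -0.3, 0.5]
grip_width: 0.585
```

View pics/w11.png

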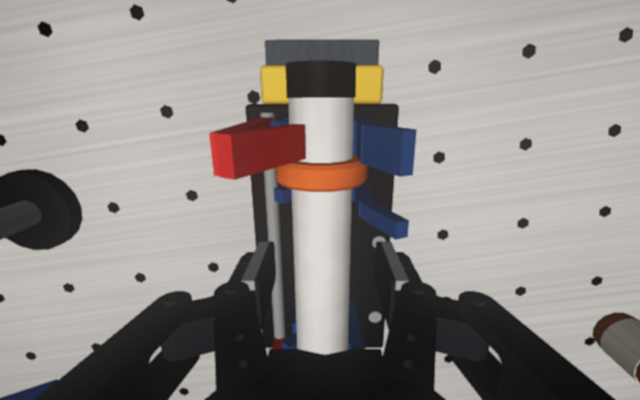

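The fingers stand clear on both sides and contact force is zero. I'll rise straight up.

```bash
python3 -m handwheel '[{"jaw":50,"delta_pos":[0,-0.001,-0.01],"turn":0},{"jaw":50,"delta_pos":[0,-0.001,-0.03],"turn":0},{"jaw":50,"delta_pos":[0,-0.001,-0.06],"turn":0},{"jaw":50,"delta_pos":[0,-0.001,-0.1],"turn":0},{"jaw":50,"delta_pos":[0,-0.001,-0.14],"turn":0},{"jaw":50,"delta_pos":[-0.04,-0.001,-0.18],"turn":0},{"jaw":50,"delta_pos":[-0.08,-0.001,-0.18],"turn":0},{"jaw":50,"delta_pos":[-0.1,-0.001,-0.18],"turn":0},{"jaw":50,"delta_pos":[-0.1,-0.001,-0.18],"turn":0},{"jaw":50,"delta_pos":[-0.1,-0.001,-0.18],"turn":0}]'
python3 - <<'E'
from h import *
import pickle
pickle.dump((calibration('wrist'),get_obs()),open('w12.pkl','wb'))
im=camera('wrist');cv2.imwrite('pics/w12.png',im[:,:,::-1]);cv2.imwrite('pics/w12c.png',cv2.resize(im[0:300,200:450,::-1],None,fx=2,fy=2))
im=camera('scene');cv2.imwrite('pics/s12.png',im[:,:,::-1]);cv2.imwrite('pics/s12c.png',cv2.resize(im[100:250,290:440,::-1],None,fx=4,fy=4,interpolation=cv2.INTER_CUBIC))
im=camera('top');cv2.imwrite('pics/t12.png',im[:,:,::-1])
E
```

```text
clock: 11.45
position: [0.4705, 0.2233, 0.2299]
ee_rot: [0.997, -0.077, 0.001, 0.0]
ft_force: [-0.2, -0.4, -0.1]
grip_width: 0.585
```

View pics/w12.png

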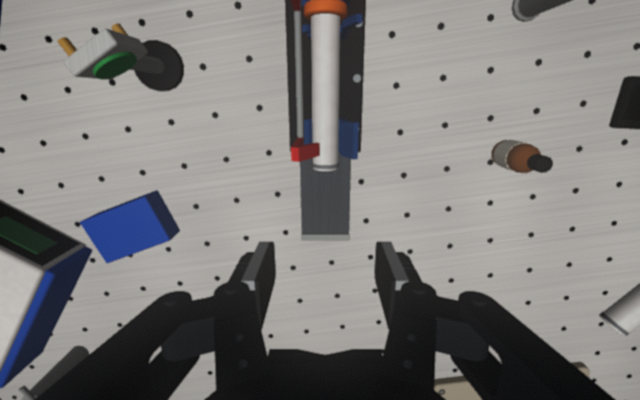

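View pics/s12c.png

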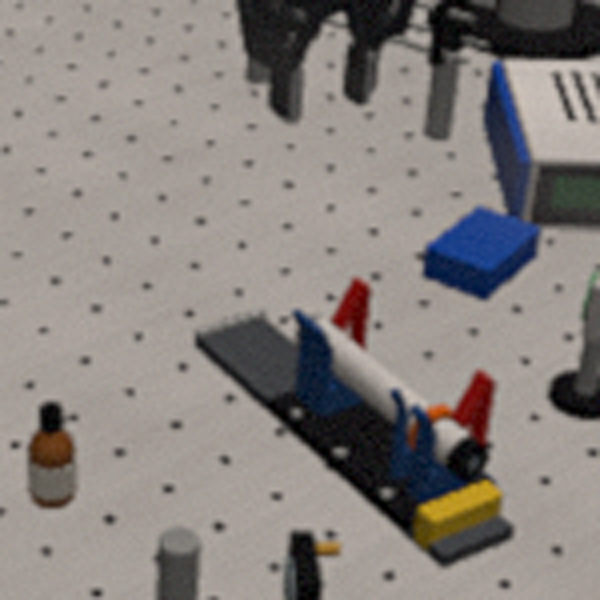

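View pics/t12.png

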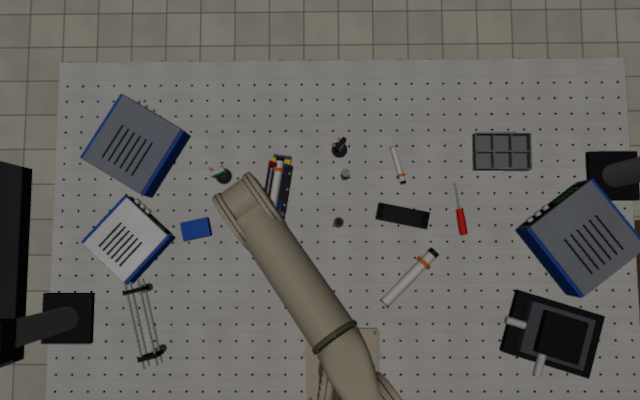

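Both red arms stand upright over the tube, the carriage touches the yellow stop, and the bystanders are unmoved. I'll do one numeric check of tube height and level.

```bash
python3 - <<'E'
from h import *
import pickle
c=calibration('scene');w,o=pickle.load(open('w12.pkl','rb'))
y=np.radians(-8.87);u=np.array([np.cos(y),np.sin(y),0])
f=lambda x,y:((x+.5)/4-.5+290,(y+.5)/4-.5+100)
print('seen scene cap',f(468,461))
for d in(.073,.075,.077):
  S=np.array([.4895,.2178,0])+u*d
  for z in(.064,.067):
    print(d,z,w2p(c,S+u*(.09+.0025)+[0,0,z]).round(1),'wrist rear/collar',w2p(w,[S+u*a+[0,0,z] for a in(-.0875,.053)]).round(1).tolist())
a=cv2.imread('pics/s12.png');b=cv2.imread('pics/scene0.png')
d=cv2.absdiff(a,b).max(2);d=cv2.resize(d,None,fx=1,fy=1);cv2.imwrite('pics/diff.png',np.minimum(d.astype(int)*3,255).astype(np.uint8))
cv2.imwrite('pics/s12d.png',cv2.resize(a[165:245,350:425],None,fx=8,fy=7,interpolation=cv2.INTER_CUBIC))
E
```

```text
seen scene cap (406.625, 214.875)
0.073 0.064 [[406.6 215.1]] wrist rear/collar [[326.4, 171.2], [326.7, 15.0]]
0.073 0.067 [[406.7 214.2]] wrist rear/collar [[326.4, 171.9], [326.8, 14.1]]
0.075 0.064 [[407.1 215.5]] wrist rear/collar [[326.4, 169.3], [326.8, 12.4]]
0.075 0.067 [[407.2 214.6]] wrist rear/collar [[326.4, 169.9], [326.8, 11.5]]
0.077 0.064 [[407.6 215.9]] wrist rear/collar [[326.4, 167.3], [326.8, 9.8]]
0.077 0.067 [[407.7 215. ]] wrist rear/collar [[326.4, 167.9], [326.8, 8.9]]
```

View pics/s12d.png

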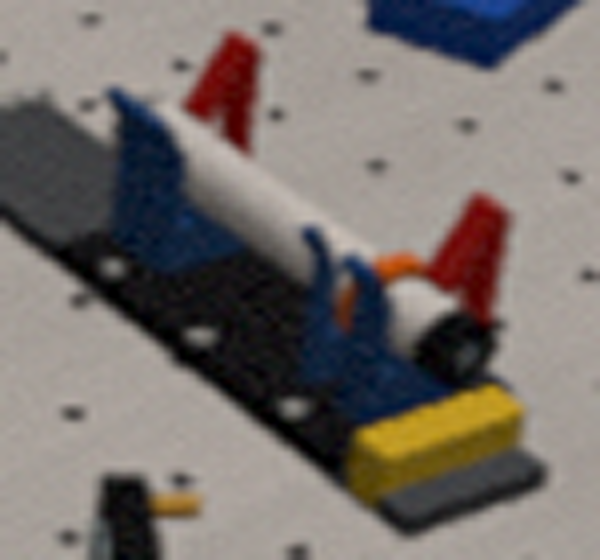

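View pics/diff.png

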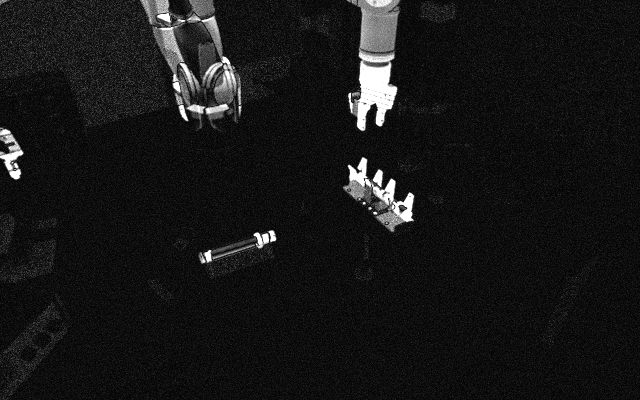

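The measured cap at (406.6,214.9) matches a 64 mm axis height to within 1 px. The difference image shows that only the tube, the carriage and the arm moved. Handing in.

```bash
python3 - <<'E'
from workcell import hand_in,get_obs
print(get_obs()['clock'],hand_in())
E
```

```text
the job is handed in; nothing more can be done
11.6 None
```

The middle-sized tube is clipped into the fork on the carriage. The loaded carriage is against the yellow end stop, and the arm is clear. I handed in at 11.6 s.

- **Lift and turn:** I gripped the tube by its middle, lifted it straight out of the cradle and turned it about 88° so the collar lined up with the slot.
- **Seating:** I pressed it past the red jaw until the force rose to about 20 N. The tool height then put the tube axis at 64 mm, which is the seated height.
- **Slide:** I dragged the carriage by the clipped-in tube until the force reached 40 N with no further movement. I then eased off, let go and rose straight up.

**Last checks:**
- The scene camera put the tube's front end within about 1 px of the fully home position.
- Both red jaw arms stand upright over the tube.
- The deck edge meets the stop.
- Comparing the first and last scene pictures, only the tube, carriage and arm changed, so the bystanders stayed put.

**Disagreements:**
- The wrist-camera fit of the tube in the gripper suggested about 0.04 rad of tilt and an axis 18 mm above the tool tip. The scene picture and the cradle height (15 mm) did not support that, so I didn't use it.
- The tool rose about 1 mm when I eased off after the first press. I pressed down again during the slide, to about 46 N at the stop. About 13 N was still on when I let go.
- I judged the jaw closed and the carriage fully home from pictures and force, because there was no direct reading of either joint.

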